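# Click the pill carousel round to the spout

## Robot

A 7-joint arm with a two-finger parallel gripper is mounted at the origin on the work surface. World frame = base frame: x ahead of the robot, y to its left, z up, the work surface at z = 0. Lengths are in m, angles in rad, forces in N, time in s.
With the tool pointing down it reaches from about 0.425 to 0.825 m from the base axis. Payload 3.6 kg.
Tool frame: the origin (TCP) lies on the centre line of the jaws, within the pads' length; the fingertips stand 22 mm ahead of it and the grasp point (between the pads) lies 3 mm ahead of it (r.tip_extent is the z of the fingertips in the tool frame, in m); z points along the fingers, y is the direction in which the jaws open and shut (so a half turn about z gives the same grasp; the last joint's range is limited). The gripper opens to 93 mm and grips with 3 to 60 N. Pads are 15 mm wide; open, the fingers measure 128 mm over their backs; the gripper's body (75 mm by 188 mm) begins 65 mm behind the grasp point.
Start: joints at [1.312, 0.615, -0.013, 1.423, 0.008, 1.103, -0.04], TCP at [0.15, -0.632, 0.241] pointing down, gripper open.
Joint ranges: [-3.12, 3.12], [-0.3, 2.06], [-1.34, 1.32], [0.26, 2.42], [-1.36, 4.5], [0.01, 1.98], [-2.84, 2.84]. Speed limits (rad/s): [2.79, 2.79, 3.14, 3.14, 3.14, 3.14, 3.14].

## Interface

Orientations are given as a unit quaternion [w, x, y, z].
In Python, from rig import r gives the robot as it stands. The module is installed in compiled form; this text tells all that it offers. Calls block until the motion is done:
- r.move_to(position, orientation): joint-space move of the TCP to a pose.
- r.line_to(position, ori=None, velocity=0.15): straight line of the TCP; ori=None keeps the orientation; velocity is the mean speed in m/s.
- r.movej(angles): joint-space move.
- r.gripper_to(opening, squeeze=None): finger opening in m; squeeze is the grip in N (None keeps the last); returns when the fingers have stopped.
- r.hold(seconds).
- r.solve_ik(position, orientation): joint angles nearest the present ones, or None.
- r.capture(name): name is "side" or "top" or "wrist"; returns the picture (480x640x3 uint8, red, green, blue); there is no depth.
- r.calibration(name): a dict with "intrinsics" (3x3 intrinsics, pixels), "k1" (the pictures are not rectified: a ray, as slopes to the right and down, at radius r is drawn at 1 + k1 r^2 times it, then the intrinsics apply), "rvec" (rotation vector, rad) and "tvec" (3), from world to camera coordinates, as OpenCV has them. Camera axes: x right, y down, z forward; pixel columns grow to the right and rows downward; lengths in m; the calibration is good to about 2 mm. A picture is of the moment at which its call begins: read the wrist's pose just before it. calibration takes no time and is no camera call; for the wrist camera it gives the pose at the moment of the call.
A pose or a line that the arm cannot do raises r.Unreachable and nothing moves.
- r.finish_job(): hands the job in, once; it reports no verdict.
Readings, each from a call of its own:
- r.get_time_s(): time.
- r.get_joint_positions(): joint angles.
- r.get_qvel(): joint speeds.
- r.get_tau(): joint torques, N m.
- r.get_tcp_pos(): TCP position.
- r.get_tool_rot(): TCP orientation.
- r.get_force(): force on the tool from outside, world axes, zero at the start.
- r.get_wrist_torque(): the same for the moment, N m.
- r.get_width(): finger opening in m.
Only numpy, scipy, OpenCV 4.12 (cv2) and the standard library are available. Lean on these libraries where they do the work, as an engineer would, in place of code of your own. Each camera call takes 0.05 s, during which the arm holds its last target.

## Task

On the nightstand stands a round pill carousel whose wheel of seven open cups turns in clicks, one cup per click. With a fingertip, flick the fins at the wheel's edge to advance it anticlockwise (seen from above), click by click, until the one cup that has pills in it stands at the spout, and do not let it click past. Only push the wheel round: do not lift the carousel or shove it out of place, leave the other things on the nightstand where they are, and finish with the hand clear.

Things in the scene. Friction and masses are not known exactly. Their poses are not given: they have to be found in the camera images.
- dispenser: Pill carousel: loose white plastic unit, about 1.5 kg, its round foot on rubber pads 172 mm across up to 10 mm, then 120 mm across up to 20 mm. Origin: centre of the underside, on the wheel's vertical axis; z up, +x along the spout. On the foot turns the wheel, 22 to 48 mm above the nightstand: seven open wedge-shaped cups (outer wall 58 mm from the axis, 42 mm high), parted by seven upright radial walls that run on outwards as push fins.
- fin (a point): Middle of the outstanding part of one of the seven equal fins (the next one anticlockwise of the filled cup), 75 mm from the axis, 35 mm above the nightstand. Fins: upright, 5 mm thick, reaching from the cups (58 mm) out to 92 mm from the axis, 24 to 46 mm above the nightstand, free space below and beside them, 51.43 degrees (60 mm clear) apart, each half-way between two cups.
- wheel (a joint): Wheel angle, rad, growing anticlockwise from above. 0: filled cup exactly at the spout. One click is 0.898 rad. Starts 2, 3 or 4 clicks short (-1.80, -2.69 or -3.59). A spring plunger centres it in each click: it resists to half-way (about 2 N on a fin), then snaps on by itself to the next click and stays. Inner stops at -3.99 and +2.20 block the other way round.
- filled_cup (a point): Centre of the only cup that holds pills (white capsules heaped in it; the other six are empty with a bare grey floor), 40 mm from the wheel's axis, 35 mm above the nightstand; turns with the wheel.
- spout (a point): Outer end of the spout, an open trough 36 mm wide, the only thing sticking out of the foot; this point is at its top edge, 115 mm from the axis, 18 mm above the nightstand. It passes below the fins. The filled cup is at the spout when it lies on the line from the axis to this point.
- tumbler: Stainless steel tumbler, 72 mm across, 105 mm high, standing upright, loose; leave alone. Origin: centre of its underside.
- organizer: Clear plastic weekly pill organizer, a strip of seven lidded boxes 154 x 36 x 24 mm, long side along its x, loose; leave alone. Origin: centre of its underside.
- bifocals: Folded black-framed bifocals standing on their lens rims, 130 mm wide along their y, 20 mm deep, 42 mm high, loose; leave alone. Origin: under the nose bridge, on the nightstand.
- magnifier: Black plastic pocket magnifier lying flat, lens ring 66 mm across, handle to its -x, 122 mm long in all, 10 mm thick, loose; leave alone. Origin: under the lens centre.

How it is judged:
On the way:
1. the fingers push the carousel's wheel (contact force between the fingers and dispenser above 0.3 N), for 0.04 s.
At the end, for the whole second after the job is handed in: The filled cup rests at the spout (wheel staying within 0.12 rad of 0), the carousel stands flat within 40 mm of where it was, and the four bystanders stand within 25 mm of where they were and upright (value of joint wheel between -0.12 and 0.12 rad and height (world z) of dispenser below 0.006 m and angle between dispenser's own z axis and vertical below 0.08 rad and distance of dispenser from where it was at the start of the episode below 0.04 m and distance of each of tumbler, organizer, bifocals, magnifier from where it was at the start of the episode below 0.025 m and angle between each of tumbler, organizer, bifocals, magnifier's own z axis and vertical below 0.2 rad); the robot touches nothing.
It fails at once if the wheel clicks past the spout (more than 0.5 rad beyond) (value of joint wheel above 0.5 rad).
It fails at once if the carousel is lifted by more than 10 mm or tipped by more than 0.2 rad (height (world z) of dispenser above 0.01 m or angle between dispenser's own z axis and vertical above 0.2 rad).
It fails at once if the carousel is shoved more than 40 mm from its place (distance of dispenser from where it was at the start of the episode above 0.04 m).
It fails at once if a bystander is shifted more than 25 mm or tipped over (distance of any of tumbler, organizer, bifocals, magnifier from where it was at the start of the episode above 0.025 m or angle between any of tumbler, organizer, bifocals, magnifier's own z axis and vertical above 0.3 rad).
It also fails if it takes over 64 s, if anything falls off the work surface, if the arm or the gripper's body presses on something with over 40 N, if the wrist force passes 120 N, or if a joint passes its speed limit or range.

## Working session

There is one attempt and no reset: what is moved stays moved. The work goes in short steps, each a Python script; the robot and the scene stay as the last script left them, time stands still between calls to the robot, and variables do not carry over. Pictures are saved under pics/ and viewed, and the job is handed in when it is done.

```bash
mkdir -p pics
python3 - <<'E'
from rig import r
import cv2
for n in ["side","top","wrist"]:
    im=r.capture(n); cv2.imwrite(f"pics/{n}0.png",im[:,:,::-1]); 
    c=r.calibration(n); print(n,c)
print(r.get_time_s(),r.get_tool_rot(),r.tip_extent,r.get_tcp_pos())
E
```

```text
side {'intrinsics': array([[486.6240979 ,   0.        , 318.10923071],
       [  0.        , 486.6240979 , 231.51645978],
       [  0.        ,   0.        ,   1.        ]]), 'k1': -0.04674451524825314, 'rvec': array([ 0.97241503, -2.48356091,  1.0156063 ]), 'tvec': array([0.39674052, 0.30731908, 0.85213227])}
top {'intrinsics': array([[451.2134287 ,   0.        , 328.46708001],
       [  0.        , 451.2134287 , 246.65726579],
       [  0.        ,   0.        ,   1.        ]]), 'k1': -0.05133364047728281, 'rvec': array([ 2.10973685, -2.13881228,  0.20459159]), 'tvec': array([-0.00839159,  0.55824239,  0.97869905])}
wrist {'intrinsics': array([[366.13266369,   0.        , 316.83612849],
       [  0.        , 366.13266369, 244.48798749],
       [  0.        ,   0.        ,   1.        ]]), 'k1': -0.0241266317246815, 'rvec': array([-2.27115964,  1.79574395,  0.27378619]), 'tvec': array([-0.649083  , -0.03379419,  0.39377163])}
0.15 [-9.64126641e-04  9.93232251e-01  1.16141072e-01 -1.28552047e-04] 0.022 [ 0.14980676 -0.63194179  0.23974835]
```

View pics/top0.png

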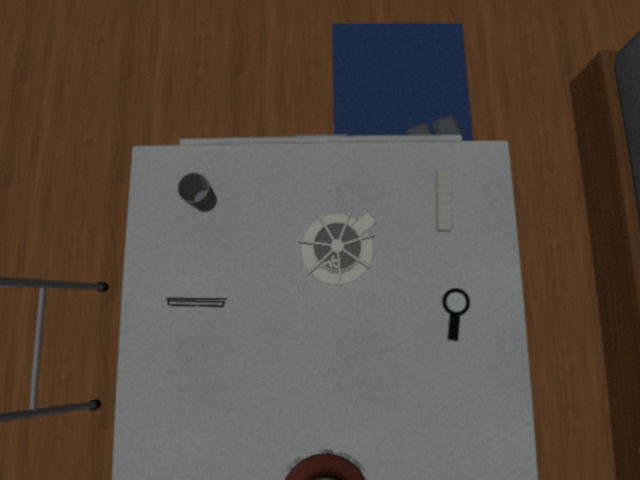

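View pics/side0.png

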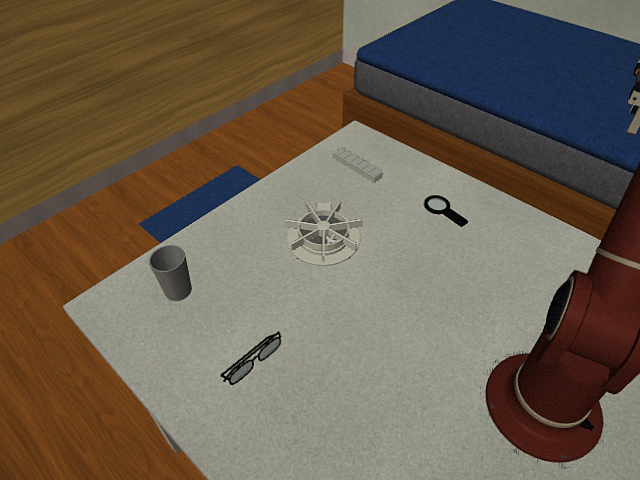

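```bash
cat > h.py <<'E'
import numpy as np, cv2
def ray(c,uv):
    K=c["intrinsics"];p=np.array([(uv[0]-K[0,2])/K[0,0],(uv[1]-K[1,2])/K[1,1]])
    q=p.copy()
    for _ in range(20): q=p/(1+c["k1"]*(q@q))
    R=cv2.Rodrigues(c["rvec"])[0]
    return -R.T@c["tvec"], R.T@np.array([q[0],q[1],1])
def px2w(c,uv,z):
    o,d=ray(c,uv); return o+d*(z-o[2])/d[2]
def w2px(c,P):
    K=c["intrinsics"]
    return cv2.projectPoints(np.atleast_2d(np.array(P,float)),c["rvec"],c["tvec"],K,np.array([c["k1"],0,0,0]))[0][:,0]
E
python3 - <<'E'
import cv2
im=cv2.imread("pics/top0.png");cv2.imwrite("pics/topc.png",cv2.resize(im[200:300,285:395],None,fx=7,fy=6*7/6 if 0 else 6,interpolation=3)[:600])
im=cv2.imread("pics/side0.png");cv2.imwrite("pics/sidec.png",cv2.resize(im[190:275,275:375],None,fx=7,fy=7,interpolation=3))
E
```

```text
(no output)
```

View pics/topc.png

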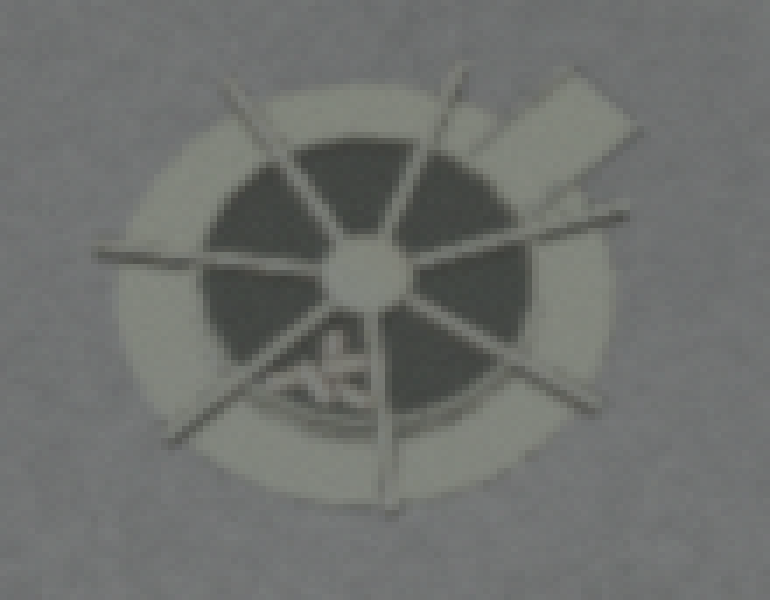

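View pics/sidec.png

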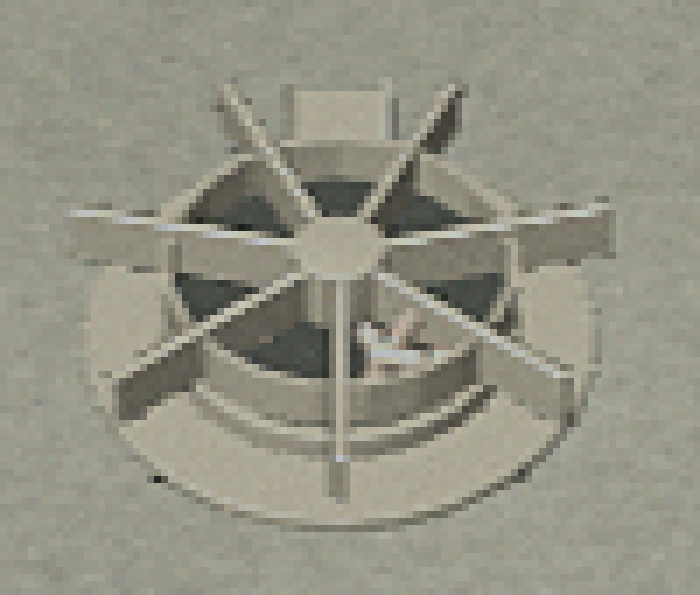

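Run:
```python
import numpy as np
from h import *
from rig import r
c=r.calibration("top"); s=r.calibration("side")
f=lambda x,y:(285+(x+.5)/7-.5,200+(y+.5)/6-.5)
g=lambda x,y:(275+(x+.5)/7-.5,190+(y+.5)/7-.5)
tips=[(392,512),(598,408),(625,214),(460,70),(228,85),(97,250),(172,440)]
W=np.array([px2w(c,f(*t),.046) for t in tips])
C=W.mean(0); print("C top",C, px2w(c,f(368,272),.047))
for w in W: d=w-C; print(np.round(w,4),np.hypot(*d[:2]).round(4),np.degrees(np.arctan2(d[1],d[0])).round(1))
sp=px2w(c,f(603,98),.018); d=sp-C;print("spout",sp,np.hypot(*d[:2]),np.degrees(np.arctan2(d[1],d[0])))
tips=[(340,462),(572,378),(605,206),(455,90),(225,90),(72,213),(118,380)]
W=np.array([px2w(s,g(*t),.046) for t in tips]);C2=W.mean(0);print("C side",C2)
for w in W: d=w-C2; print(np.round(w,4),np.hypot(*d[:2]).round(4),np.degrees(np.arctan2(d[1],d[0])).round(1))
sp=px2w(s,g(341,91),.018); d=sp-C2;print("spout",sp,np.hypot(*d[:2]),np.degrees(np.arctan2(d[1],d[0])))
for n,u in [("tumb",(204,200)),("glassesL",(167,302)),("glassesR",(225,305)),("mag",(456,301)),("maghandle",(453,340)),("org",(444,200))]: print(n,px2w(c,u,.01).round(3))
```

```text
C top [ 0.55970442 -0.03586691  0.046     ] [ 0.56297439 -0.03607557  0.047     ]
[ 0.4708 -0.0423  0.046 ] 0.0892 -175.9
[ 0.5095 -0.1102  0.046 ] 0.0897 -124.1
[ 0.5848 -0.1215  0.046 ] 0.0892 -73.7
[ 0.6429 -0.0682  0.046 ] 0.0893 -21.3
[0.6379 0.0093 0.046 ] 0.0903 30.0
[0.573 0.053 0.046] 0.0899 81.5
[0.4991 0.0288 0.046 ] 0.0886 133.2
spout [ 0.63835184 -0.11853552  0.018     ] 0.11410309805754447 -46.427938285131226
C side [ 0.55973108 -0.03652865  0.046     ]
[0.4986 0.0305 0.046 ] 0.0907 132.4
[ 0.4688 -0.0448  0.046 ] 0.0913 -174.8
[ 0.5108 -0.1121  0.046 ] 0.09 -123.0
[ 0.585  -0.1218  0.046 ] 0.0889 -73.5
[ 0.6432 -0.0687  0.046 ] 0.0894 -21.1
[0.6384 0.0091 0.046 ] 0.0909 30.1
[0.5734 0.0522 0.046 ] 0.0897 81.2
spout [ 0.63461536 -0.11806227  0.018     ] 0.11070404594231721 -47.43417906983175
tumb [0.686 0.286 0.01 ]
glassesL [0.439 0.364 0.01 ]
glassesR [0.431 0.227 0.01 ]
mag [ 0.433 -0.313  0.01 ]
maghandle [ 0.343 -0.3    0.01 ]
org [ 0.678 -0.3    0.01 ]
```

```bash
cat >> h.py <<'E'
C=np.array([.5597,-.0362]); FIN=184.8; RAD=.084
def pose(phi,z,off=-90,C=C):
    p=np.radians(phi); y=np.radians(phi+off)
    return [C[0]+RAD*np.cos(p),C[1]+RAD*np.sin(p),z],[0,np.cos(y/2),np.sin(y/2),0]
E
python3 - <<'E'
from h import *
from rig import r
for off in (-90,-270):
    for phi in (174,191,208):
        print(off,phi,[None if q is None else np.round(q,2) for q in (r.solve_ik(*pose(phi,z,off)) for z in (.05,.18))])
E
```

```text
-90 174 [array([ 0.16,  0.67, -0.22,  2.09,  0.34,  0.42, -0.43]), array([ 0.33,  0.46, -0.46,  1.98,  0.29,  0.76, -0.4 ])]
-90 191 [array([ 0.26,  0.68, -0.3 ,  2.08,  0.44,  0.44, -0.18]), array([ 0.42,  0.48, -0.51,  1.97,  0.32,  0.78, -0.08])]
-90 208 [array([ 0.37,  0.7 , -0.39,  2.05,  0.55,  0.49,  0.06]), array([ 0.5 ,  0.5 , -0.56,  1.94,  0.37,  0.8 ,  0.22])]
-270 174 [array([-0.23,  0.69,  0.37,  2.11, -0.57,  0.44, -2.67]), array([ 0.73,  0.68, -1.15,  1.97,  0.75,  1.  ,  2.26])]
-270 191 [array([-0.13,  0.68,  0.3 ,  2.1 , -0.46,  0.43, -2.43]), array([-0.11,  0.44,  0.24,  1.98, -0.16,  0.73, -2.72])]
-270 208 [array([-0.05,  0.68,  0.24,  2.06, -0.37,  0.44, -2.18]), array([-0.01,  0.45,  0.17,  1.95, -0.11,  0.74, -2.43])]
```

Run:
```python
from h import *
from rig import r
r.gripper_to(0.0,5)
r.move_to(*pose(FIN-12,.18))
p,q=pose(FIN-12,.10); r.line_to(p,q,.1)
p,q=pose(FIN-12,.05); r.line_to(p,q,.06)
print(r.get_time_s(),r.get_width(),r.get_tcp_pos(),p,r.get_force())
for n in ("side","wrist"): cv2.imwrite(f"pics/{n}1.png",r.capture(n)[:,:,::-1])
im=cv2.imread("pics/side1.png");cv2.imwrite("pics/sidec1.png",cv2.resize(im[160:290,260:400],None,fx=4.5,fy=4.5,interpolation=3))
```

```text
5.9917 0.00022479622446600924 [ 0.47660525 -0.02558395  0.05018146] [np.float64(0.47636236508958385), np.float64(-0.02567200838059846), 0.05] [ 0.61221566 -1.08153531 -0.24791347]
```

View pics/sidec1.png

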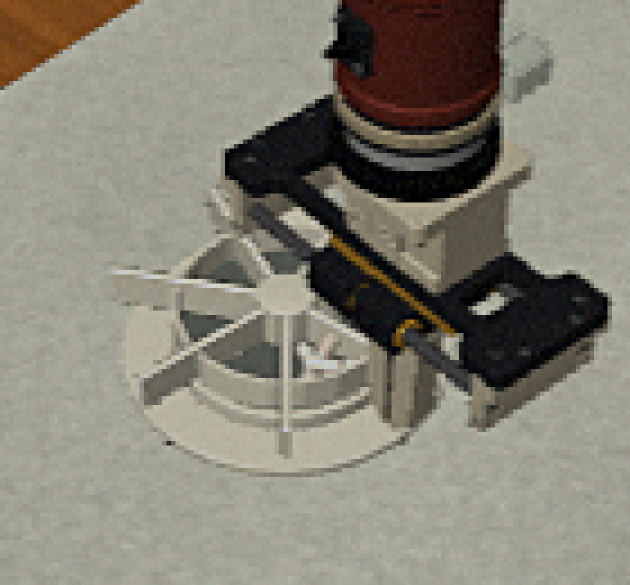

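View pics/wrist1.png

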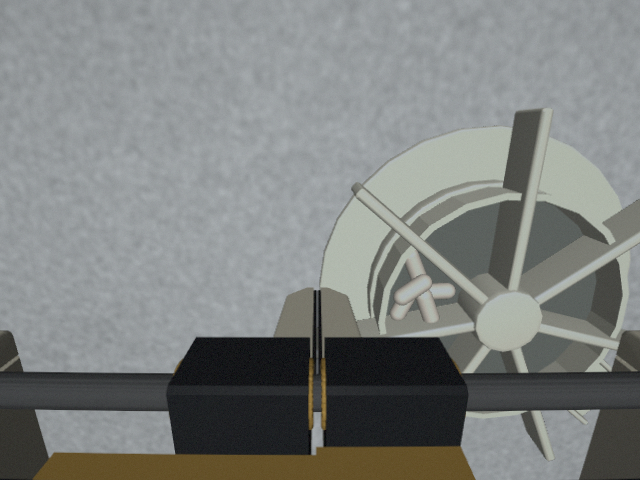

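The closed fingers are down beside the near fin at about (400,400) in the crop. They are on its clockwise side, and the filled cup is just behind them. Next is the first push.

Run:
```python
from h import *
from rig import r
for a in range(-10,25,4):
    p,q=pose(FIN+a,.05); r.line_to(p,q,.04)
    print(a,round(r.get_time_s(),2),np.round(r.get_force(),2))
r.hold(.3)
for n in ("side","wrist"): cv2.imwrite(f"pics/{n}2.png",r.capture(n)[:,:,::-1])
im=cv2.imread("pics/side2.png");cv2.imwrite("pics/sidec2.png",cv2.resize(im[160:290,260:400],None,fx=4.5,fy=4.5,interpolation=3))
```

```text
-10 6.34 [-0.7   0.25 -0.16]
-6 6.64 [-0.42  1.78  0.94]
-2 6.94 [-0.15  0.72  0.69]
2 7.24 [-1.1   1.62  0.11]
6 7.54 [-0.6   1.51 -0.42]
10 7.84 [-0.79  0.7  -0.55]
14 8.14 [0.3  0.86 0.33]
18 8.44 [ 1.02 -0.4  -0.65]
22 8.74 [ 0.72 -0.03  0.02]
```

View pics/sidec2.png

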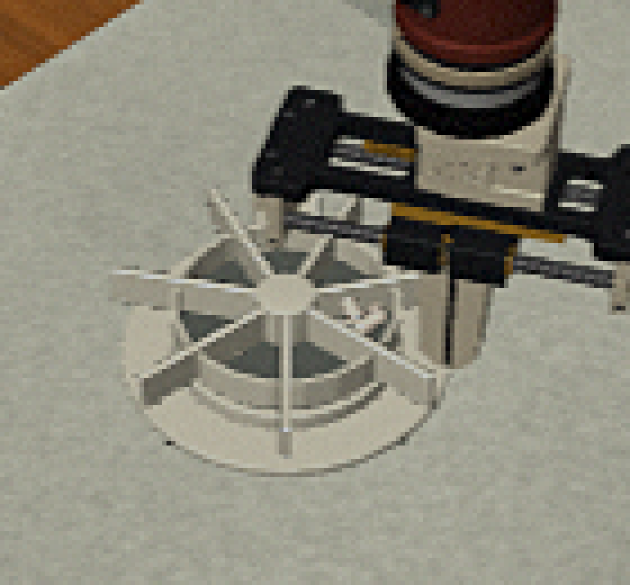

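View pics/wrist2.png

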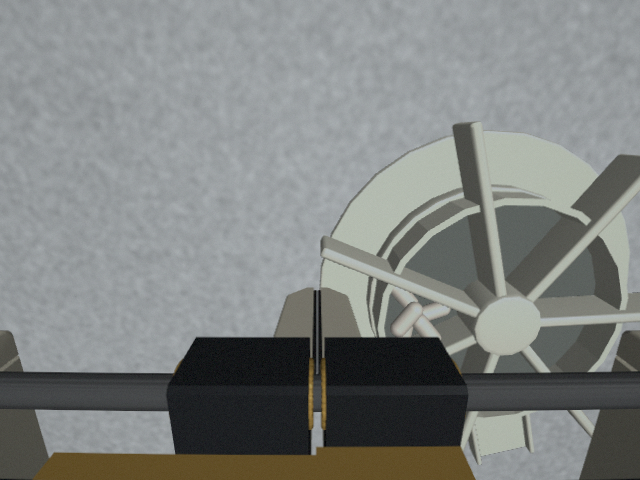

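That gave exactly one click: the pills moved to (360,315) in the crop and the foot did not move. I'll repeat the same stroke.

```bash
cat >> h.py <<'E'
def stroke(r,tag):
    p,q=pose(FIN+22,.095); r.line_to(p,q,.1)
    p,q=pose(FIN-12,.095); r.line_to(p,q,.1)
    p,q=pose(FIN-12,.05); r.line_to(p,q,.06)
    for a in range(-10,23,4):
        p,q=pose(FIN+a,.05); r.line_to(p,q,.04)
    r.hold(.3); print(r.get_time_s(),r.get_tcp_pos(),p)
    snap(r,tag)
def snap(r,tag):
    im=r.capture("side"); im=im[:,:,::-1]
    cv2.imwrite(f"pics/sidec{tag}.png",cv2.resize(im[160:290,260:400],None,fx=4.5,fy=4.5,interpolation=3))
E
python3 -c "
from h import *
from rig import r
stroke(r,'3')"
```

```text
14.3333 [ 0.48469329 -0.07377313  0.05003454] [np.float64(0.48472279125002143), np.float64(-0.07407371341791219), 0.05]
```

View pics/sidec3.png

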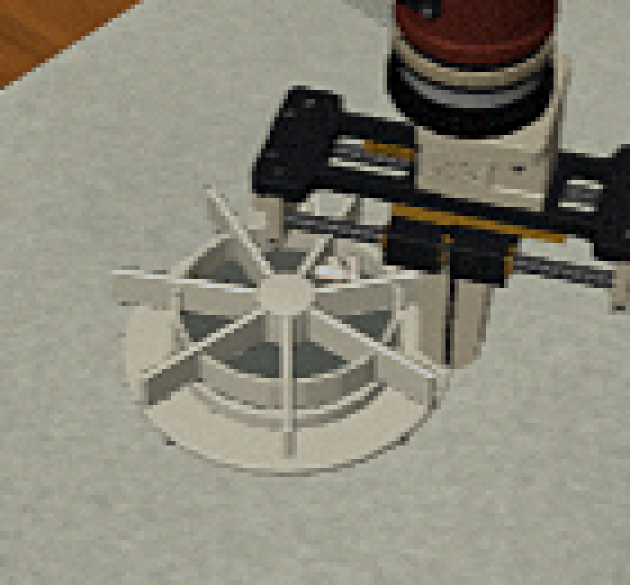

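The pills are now at (335,265), in the cup just before the spout, so one more click is needed.

```bash
python3 -c "
from h import *
from rig import r
stroke(r,'4')
p,q=pose(FIN+22,.12); r.line_to(p,q,.1)
p[0]-=.0; p[2]=.22; r.line_to(p,q,.15)
r.movej([1.312, 0.615, -0.013, 1.423, 0.008, 1.103, -0.04])
snap(r,'5')
im=r.capture('top')[:,:,::-1]; cv2.imwrite('pics/top5.png',im); cv2.imwrite('pics/topc5.png',cv2.resize(im[200:300,285:395],None,fx=6,fy=6,interpolation=3))
cv2.imwrite('pics/side5.png',r.capture('side')[:,:,::-1])
print(r.get_time_s())"
```

```text
19.575 [ 0.48473934 -0.07380427  0.05003727] [np.float64(0.48472279125002143), np.float64(-0.07407371341791219), 0.05]
23.7667
```

View pics/topc5.png

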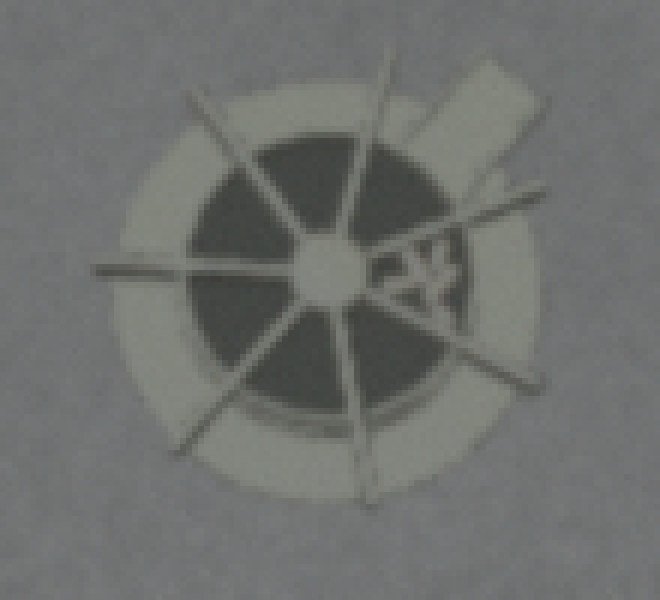

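View pics/side5.png

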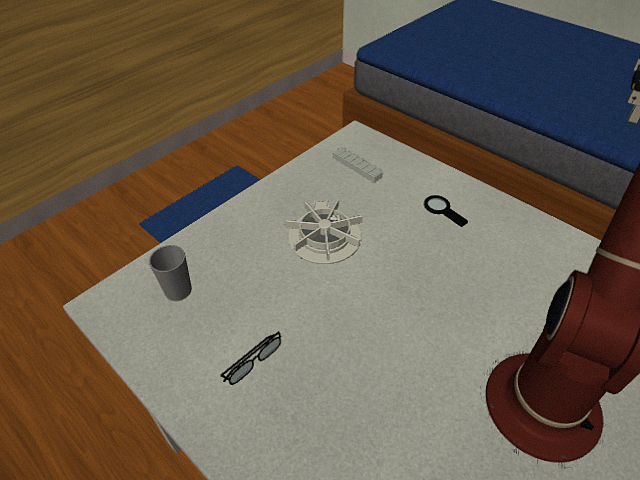

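View pics/top5.png

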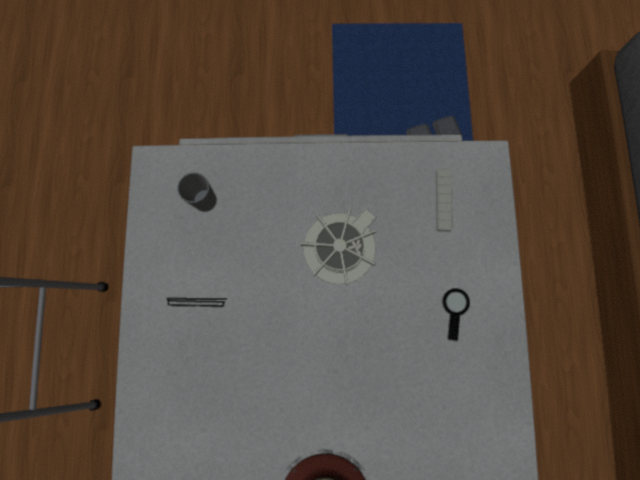

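The third stroke didn't click. The filled cup is still one short of the spout, and the carousel has shifted and turned slightly. I'll measure it again.

Run:
```python
from h import *
from rig import r
c=r.calibration("top")
f=lambda x,y:(285+(x+.5)/6-.5,200+(y+.5)/6-.5)
tips=[(369,502),(540,388),(543,188),(388,55),(193,95),(96,270),(180,455)]
W=np.array([px2w(c,f(*t),.046) for t in tips]);C2=W.mean(0);print("C",C2)
for w in W: d=w-C2; print(np.round(w,4),np.hypot(*d[:2]).round(4),np.degrees(np.arctan2(d[1],d[0])).round(1))
sp=px2w(c,f(517,81),.018); d=sp-C2;print("spout",sp,np.hypot(*d[:2]),np.degrees(np.arctan2(d[1],d[0])))
im=cv2.imread("pics/side5.png");cv2.imwrite("pics/sidec5b.png",cv2.resize(im[190:275,275:375],None,fx=7,fy=7,interpolation=3))
```

```text
C [ 0.56108671 -0.04165729  0.046     ]
[ 0.4744 -0.0548  0.046 ] 0.0877 -171.4
[ 0.517  -0.1209  0.046 ] 0.0907 -119.1
[ 0.5951 -0.1247  0.046 ] 0.0897 -67.7
[ 0.649  -0.0659  0.046 ] 0.0912 -15.4
[0.6339 0.0102 0.046 ] 0.0894 35.5
[0.5651 0.0481 0.046 ] 0.0898 87.5
[0.4932 0.0164 0.046 ] 0.0893 139.4
spout [ 0.64536721 -0.11884685  0.018     ] 0.11428661396892559 -42.48547707506889
```

View pics/sidec5b.png

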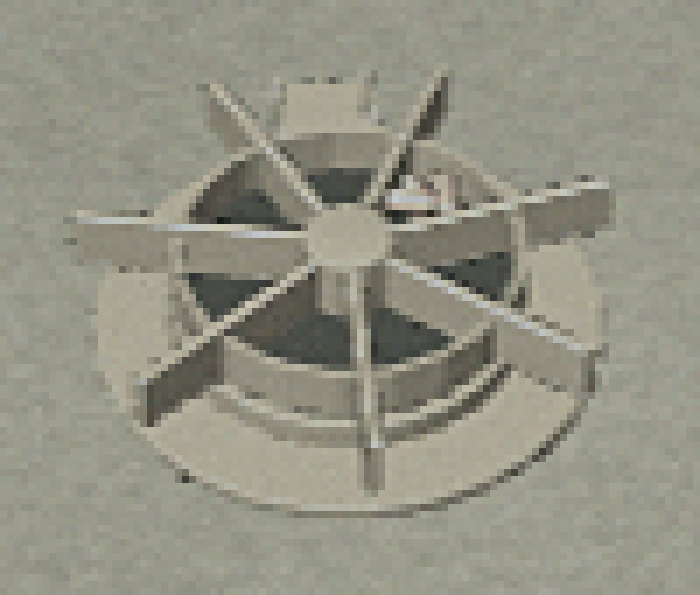

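View pics/sidec4.png

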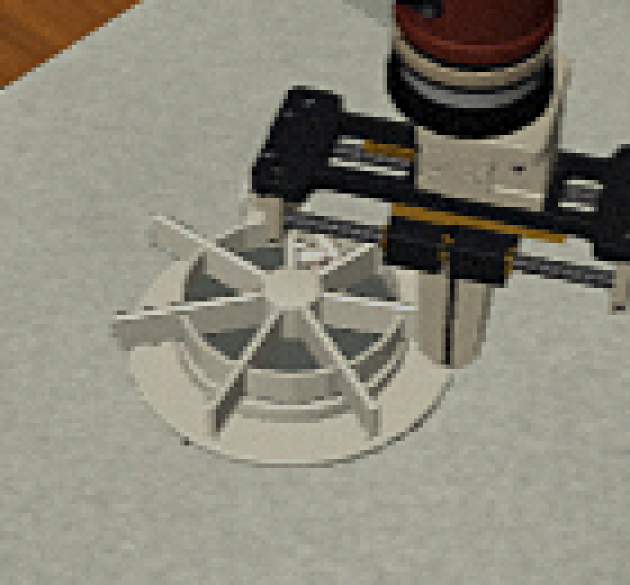

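```bash
cat >> h.py <<'E'
C2=np.array([.5611,-.0416]); FIN2=189.3
E
python3 - <<'E'
from h import *
from rig import r
P=lambda a,z: pose(FIN2+a,z,C=C2)
r.move_to(*P(-12,.18))
p,q=P(-12,.10); r.line_to(p,q,.1)
p,q=P(-12,.05); r.line_to(p,q,.06)
print(np.round(r.get_force(),2))
for a in range(-10,19,4):
    p,q=P(a,.05); r.line_to(p,q,.04); print(a,np.round(r.get_force(),2))
snap(r,'6a')
p,q=P(22,.05); r.line_to(p,q,.04); r.hold(.3); print(np.round(r.get_force(),2)); snap(r,'6b'); print(r.get_time_s())
a=cv2.imread('pics/sidec6a.png');b=cv2.imread('pics/sidec6b.png')
cv2.imwrite('pics/6.png',cv2.resize(np.hstack([a,b]),(800,370)))
E
```

```text
[-0.93 -0.07  0.5 ]
-10 [ 0.07 -0.23 -0.25]
-6 [-0.51  1.98  0.83]
-2 [0.3  1.8  0.18]
2 [-0.13  1.7   0.05]
6 [-0.01  0.59  0.32]
10 [-0.58  0.73 -0.75]
14 [ 0.2  -0.71  0.4 ]
18 [ 0.26  0.19 -0.73]
[-0.29  0.48  0.39]
31.175
```

View pics/6.png

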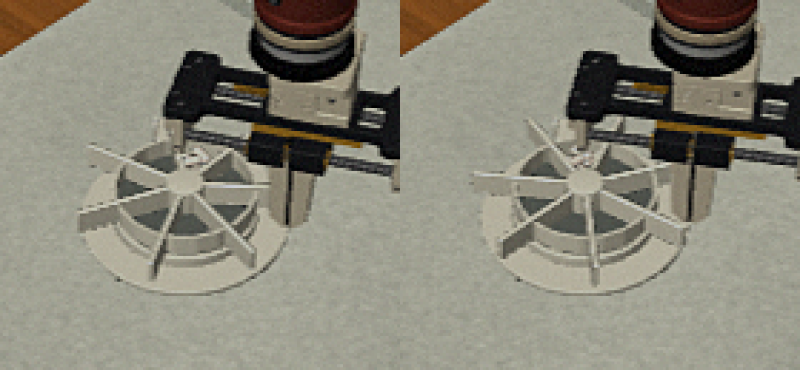

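In the right-hand picture the wheel has snapped on, and the pills are at (578,158), in front of the spout. I'll retreat and check.

Run:
```python
from h import *
from rig import r
p,q=pose(FIN2+22,.12,C=C2); r.line_to(p,q,.1)
p[2]=.22; r.line_to(p,q,.15)
r.movej([1.312, 0.615, -0.013, 1.423, 0.008, 1.103, -0.04])
s=r.capture('side')[:,:,::-1];t=r.capture('top')[:,:,::-1]
cv2.imwrite('pics/top7.png',t); cv2.imwrite('pics/side7.png',s)
cv2.imwrite('pics/topc7.png',cv2.resize(t[200:300,285:395],None,fx=6,fy=6,interpolation=3))
cv2.imwrite("pics/sidec7.png",cv2.resize(s[190:275,275:375],None,fx=7,fy=7,interpolation=3))
d=cv2.absdiff(cv2.imread('pics/top0.png'),t).max(2); m=d>40; ys,xs=np.nonzero(m); print("diff top",len(xs),xs.min() if len(xs) else 0,xs.max() if len(xs) else 0,ys.min() if len(xs) else 0,ys.max() if len(xs) else 0,r.get_time_s())
```

```text
diff top 384 302 372 228 272 35.2417
```

View pics/topc7.png

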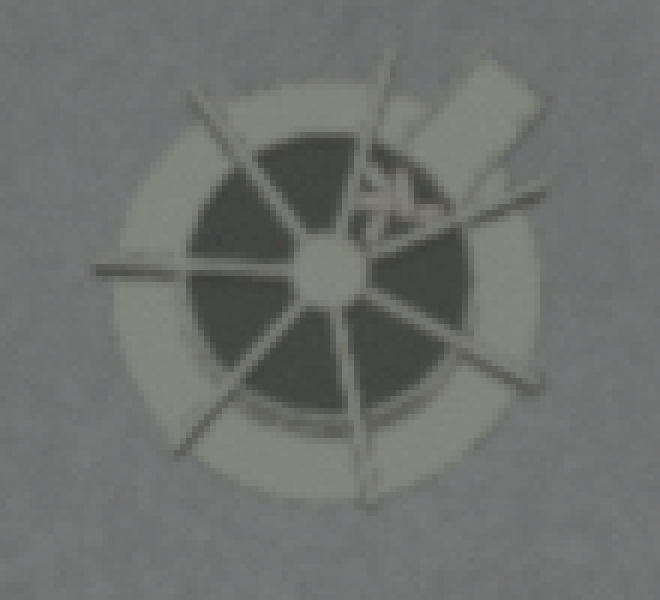

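View pics/sidec7.png

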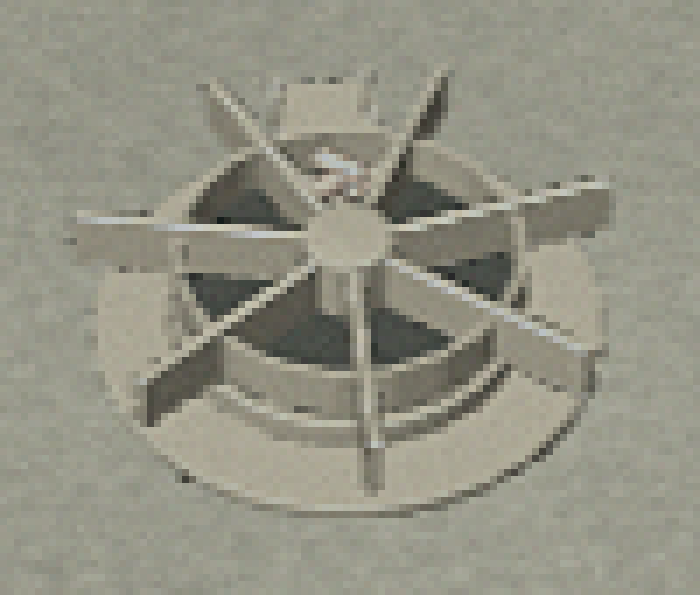

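View pics/top7.png

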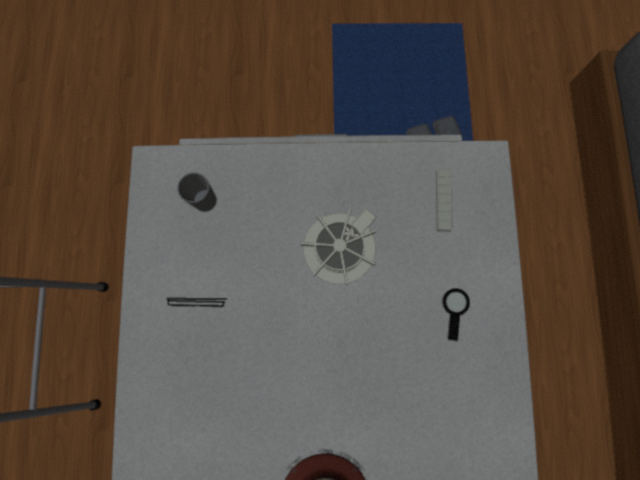

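The filled cup is at the spout, with fins either side of the spout line. The carousel is about 6 mm from its start and flat, the bystanders haven't moved, and the hand is clear.

```bash
python3 -c "
from rig import r
r.hold(.3); r.finish_job(); print(r.get_time_s())"
```

```text
the job is handed in; nothing more can be done
the job is handed in; nothing more can be done
```

The filled cup now stands at the spout, and I've handed the job in. It took about 36 s of the 64 s allowed; `finish_job` reports no verdict.

- **Clicks:** The first pictures showed the filled cup three clicks short. With the closed fingertips I pushed the near fin anticlockwise. Strokes one and two each gave one click.
- **Failed stroke:** The third stroke did not click. The carousel had slid and turned a little, so the stroke stopped just short of half-way and the wheel sprang back. I measured the carousel again and repeated the stroke, which gave the third click.
- **Wheel and carousel:** The last pictures from the top and side cameras show the pills in the cup on the spout line, with the fins even on both sides and no click past. By the re-measurement before the last stroke, the carousel was about 6 mm from its start and turned about 4 to 5°. The final pictures look the same, with the carousel standing flat.
- **Surroundings:** Comparing the first and last top pictures, nothing but the carousel changed. The arm is back at its start pose, touching nothing.

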